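# Lock the lid catches of a vaccine cool box

## Task

The vaccine cool box is packed and its lid is on, with the wire loop of each catch already hooked over the lid. With the fingertips, push the lever of both catches, one on each end of the box and in either order, down and in until it goes over centre and snaps shut against the box. Only push, without pinching or forcing the levers: do not shove the box along the counter, leave everything else on the counter where it is, and finish with the hand clear.

Things in the scene. Friction and masses are not known exactly. Their poses are not given: they have to be found in the camera images.
- cool_box: vaccine cool box, blue, 240 x 340 mm, 158 mm tall, with white lid (244 x 344 mm, top 204 mm up, folded black handle to 217 mm); packed, about 6 kg, on rubber feet: it slides if shoved with over 36 N. Origin at the centre of its underside; y along its length to the left end, x across, z up. A lever catch in the middle of each end wall (y = +170, -170 mm), its wire loop already hooked over the lid
- catch_left (a joint): angle of the steel lever with red pads on the left (+y) end, rad: 0 hanging down along the end wall (locked, at its stop), pi/2 straight out, level. Starts at 1.25 to 1.7. Loose at first; from about 1.05 it draws the lid down on its seal (up to 7 N at the tab, most near 0.65). Dead point 0.20: past it the lever snaps to 0 and stays, short of it it springs back out
- catch_right (a joint): angle of the steel lever with red pads on the right (-y) end, rad: 0 hanging down along the end wall (locked, at its stop), pi/2 straight out, level. Starts at 1.25 to 1.7. Loose at first; from about 1.05 it draws the lid down on its seal (up to 7 N at the tab, most near 0.65). Dead point 0.20: past it the lever snaps to 0 and stays, short of it it springs back out
- catch_left_pad (a point): middle of the red push face (outer side) of the bent-out tab at the left lever's free end, 58 mm from the pivot pin: when locked 57 mm below and 14 mm outside it. Lever 36 mm wide: straight shank 48 mm long, 6 mm outside the pivot when locked, then the tab, bent 35 deg outwards, ending in a rolled edge 71 mm below and 23 mm outside the pivot
- catch_right_pad (a point): middle of the red push face (outer side) of the bent-out tab at the right lever's free end, 58 mm from the pivot pin: when locked 57 mm below and 14 mm outside it. Lever 36 mm wide: straight shank 48 mm long, 6 mm outside the pivot when locked, then the tab, bent 35 deg outwards, ending in a rolled edge 71 mm below and 23 mm outside the pivot
- catch_left_pivot (a point): centre of the left lever's level pivot pin (it runs along the end wall), fixed to the box, 14 mm outside its end wall and 136 mm above its underside; the lever swings in the upright plane through the box's length
- catch_right_pivot (a point): centre of the right lever's level pivot pin (it runs along the end wall), fixed to the box, 14 mm outside its end wall and 136 mm above its underside; the lever swings in the upright plane through the box's length
- vial_rack: low white rack of capped vials, 70 x 134 x 51 mm tall, beyond the left end; origin at the centre of its underside. Leave it alone
- syringe_tray: pale blue tray with capped syringes, 190 x 105 x 18 mm tall, off the left end; origin at the centre of its underside. Leave it alone
- tape_roll: roll of tape lying flat, 60 mm across, 25 mm tall, near left; origin at the centre of its underside. Leave it alone
- gel_pack: light blue hard gel ice pack lying flat, 155 x 90 x 24 mm, off the right end; origin at the centre of its underside. Leave it alone
- plaster_carton: small carton of plasters, 62 x 105 x 42 mm tall, beyond the right end; origin at the centre of its underside. Leave it alone
- logger: white temperature logger with a screen, 68 x 46 x 20 mm, near right; origin at the centre of its underside. Leave it alone

How it is judged:
At the end, for the whole second after the job is handed in: both catch levers are locked (angle under 0.06 rad), the cool box stands still within 20 mm of where it was, and every other thing is within 20 mm of where it was (value of joint each of catch_left, catch_right below 0.06 rad and distance of each of cool_box, vial_rack, syringe_tray, tape_roll, gel_pack, plaster_carton, logger from where it was at the start of the episode below 0.02 m and linear speed of cool_box below 0.02 m/s); the robot touches nothing.
It fails at once if the cool box is shoved more than 20 mm (distance of cool_box from where it was at the start of the episode above 0.02 m).
It fails at once if a catch is forced or pinched, or the box leant on: the fingers press on the box or its catches with more than 35 N (contact force between the fingers and cool_box above 35 N).
It fails at once if another thing on the counter is moved more than 20 mm or lifted (distance of any of vial_rack, syringe_tray, tape_roll, gel_pack, plaster_carton, logger from where it was at the start of the episode above 0.02 m).
It also fails if it takes over 58 s, if anything falls off the work surface, if the arm or the gripper's body presses on something with over 40 N, if the wrist force passes 120 N, or if a joint passes its speed limit or range.

## Robot

A 6-joint arm with a two-finger parallel gripper is mounted at the origin on the work surface. World frame = base frame: x ahead of the robot, y to its left, z up, the work surface at z = 0. Lengths are in m, angles in rad, forces in N, time in s.
With the tool pointing down it reaches from about 0.375 to 0.9 m from the base axis. Payload 3.1 kg.
Tool frame: the origin (TCP) lies midway between the tips of the shut fingers; the grasp point (between the pads) lies 19 mm behind it (pinch_z is the distance from the TCP to the grasp point, in m); y points along the fingers, z is the direction in which the jaws open and shut, and the axes are right-handed (so a half turn about y gives the same grasp; the last joint's range is limited). The gripper opens to 87 mm and grips with 3 to 60 N. Pads are 19 mm wide; open, the fingers measure 117 mm over their backs; the gripper's body (75 mm by 190 mm) begins 51 mm behind the grasp point.
Start: joints at [0.962, 0.527, 1.433, -0, 1.181, -0.178], TCP at [0.261, 0.568, 0.223] pointing down, gripper open.
Joint ranges: [-3.08, 3.08], [-0.75, 2.2], [0.22, 2.44], [-1.43, 4.57], [0, 2.65], [-2.85, 2.85]. Speed limits (rad/s): [2.79, 2.79, 3.14, 3.14, 3.14, 3.14].

## Interface

Orientations are given as a unit quaternion [x, y, z, w].
In Python, from rig import * gives the robot as it stands.
- The arm moves only by the tool drive_tool, never from a script. Its argument "plan" is a list of rows, each a list of 7 numbers: the shift along the tool's x, y, z in mm, then the turn, a rotation vector about the tool's x, y, z in degrees, then the finger opening in mm, from 0 to 87. A call has 1 to 10 rows; each row is the pose to reach, as a shift and turn from the pose commanded when the call began, along the tool's axes at that moment; what a row does not reach only later rows make up. A row lasts 1/10 s, in which the tool goes at most 50 mm and 8.59 degrees, less where a joint would pass 70% of its speed; a pose out of reach is approached as far as the arm can. A call with a gripper value outside its range is refused whole. The fingers move at their own pace and stop on an object; "newtons" is the grip in N (left out, the last holds). Time passes only in rows, so rows that repeat a pose let the fingers close. It gives the time, the measured TCP pose, the force and the opening at its end, in the units of the state.
- get_obs(): the state, without advancing time (a new reading comes with each control period).
- camera(name): name is "scene" or "top"; returns the picture (480x640x3 uint8, blue, green, red); there is no depth.
- get_calibration(name): a dict with "fx", "fy", "cx", "cy" (pixels), "D" ([k1, k2, p1, p2, k3] as OpenCV has them; the pictures are not rectified), "origin" and "rotation" of the camera in the world. Camera axes: x right, y down, z forward; pixel columns grow to the right and rows downward; lengths in m; the calibration is good to about 2 mm. A picture is of the moment at which its call begins. get_calibration takes no time and is no camera call.
- hand_in(): hands the job in, once; it reports no verdict.
Trained networks look in the newest picture that a camera, given by its name, has taken for a name from the list of things; names that differ only in an ending like _2 or _b are one class to them, and where a whole thing is asked for, a point or a joint stands for the part that bears it (a point fixed in the world has none). Each returns a list of dicts, best first, with "conf" (0 to 1); they miss things now and then, are a little off and sometimes report something else, mostly with a low value. They report only what shows in the picture. A call takes as long as a camera call.
- spot_in(camera, target): "location" ([column, row] in pixels, amid what is visible of it).
- mark_of(camera, target): "location" ([column, row] in pixels: a listed point, or the origin of a listed thing).
The state is a dict: "time": time; "q": joint angles; "joint_velocities": joint speeds; "joint_torque": joint torques, N m; "position": TCP position; "tool_rot": TCP orientation; "ft_force": force on the tool from outside, world axes, zero at the start; "moment": the same for the moment, N m; "grip_width": finger opening in m.
Only numpy, scipy, OpenCV 4.12 (cv2) and the standard library are available. Lean on these libraries where they do the work, as an engineer would, in place of code of your own. Each camera call takes 0.05 s, during which the arm holds its last target. There are 200 camera calls.

## Working session

There is one attempt and no reset: what is moved stays moved. The work goes in short steps, Python scripts to look and compute and a tool call to move; the robot and the scene stay as the last step left them, time stands still between calls to the robot, and variables do not carry over. Pictures are saved under pics/ and viewed, about 8 in all and at most 12, crops included, and the job is handed in when it is done.

Besides the shell and the picture viewer there is one more tool, called by a JSON object that holds its "method" and its "body". drive_tool: Moves the arm, as the interface text tells. Its arguments: {"type":"object","properties":{"plan":{"type":"array","items":{"type":"array","items":{"type":"number"}}},"newtons":{"type":"number"}},"required":["plan"]}

```bash
mkdir -p pics; ls
cat > h.py <<'E'
from rig import *
import numpy as np, cv2
from scipy.spatial.transform import Rotation as R
def ray(cam,uv):
    c=get_calibration(cam);K=np.array([[c["fx"],0,c["cx"]],[0,c["fy"],c["cy"]],[0,0,1]])
    p=cv2.undistortPoints(np.array([[uv]],float),K,np.array(c["D"],float))[0,0]
    d=np.array(c["rotation"])@np.array([p[0],p[1],1]);return np.array(c["origin"]),d/np.linalg.norm(d)
def at_z(cam,uv,z):
    o,d=ray(cam,uv);return o+d*(z-o[2])/d[2]
def tri(uv1,uv2):
    A=np.zeros((3,3));b=np.zeros(3);rs=[ray("scene",uv1),ray("top",uv2)]
    for o,d in rs:
        P=np.eye(3)-np.outer(d,d);A+=P;b+=P@o
    x=np.linalg.solve(A,b);return x,[round(1000*np.linalg.norm((np.eye(3)-np.outer(d,d))@(x-o)),1) for o,d in rs]
E
python3 - <<'E'
from h import *
for c in("scene","top"):
    im=camera(c);cv2.imwrite(f"pics/{c}0.png",im)
    k=get_calibration(c);print(c,np.round(k["origin"],3),np.round(k["rotation"],3).tolist(),k["fx"])
for n in["cool_box","catch_left_pad","catch_right_pad","catch_left_pivot","catch_right_pivot","vial_rack","syringe_tray","tape_roll","gel_pack","plaster_carton","logger"]:
    print(n,[[(np.round(m["location"],1).tolist(),round(m["conf"],2)) for m in mark_of(c,n)[:2]] for c in("scene","top")])
o=get_obs();print(o["time"],o["position"],R.from_quat(o["tool_rot"]).as_matrix().round(3).tolist(),o["grip_width"])
E
```

```text
pics
scene [1.105 0.804 0.963] [0.295, 0.856, -0.399, -0.147] 549.7448374624705
top [0.273 0.016 1.236] [0.706, -0.704, 0.053, -0.058] 503.322862683249
cool_box [[([336.6, 308.9], 0.54)], [([239.2, 186.7], 0.26)]]
catch_left_pad [[([348.4, 322.9], 0.64)], [([214.5, 178.0], 0.63), ([207.1, 288.5], 0.17)]]
catch_right_pad [[([369.0, 402.9], 0.63), ([274.2, 194.6], 0.59)], [([422.9, 236.5], 0.62)]]
catch_left_pivot [[([336.9, 309.7], 0.64)], [([239.1, 183.9], 0.68)]]
catch_right_pivot [[], [([396.3, 229.9], 0.83)]]
vial_rack [[([369.1, 404.5], 0.7)], [([189.0, 180.4], 0.9)]]
syringe_tray [[([425.5, 373.6], 0.58)], [([176.8, 235.9], 0.86)]]
tape_roll [[([434.2, 328.6], 0.71)], [([205.4, 286.5], 0.73)]]
gel_pack [[([233.4, 212.4], 0.95)], [([479.5, 234.5], 0.83)]]
plaster_carton [[], [([485.1, 186.5], 0.95)]]
logger [[], [([461.0, 286.9], 0.77)]]
1.2 [0.2609582  0.56786129 0.22252311] [[0.909, -0.0, 0.418], [-0.418, -0.0, 0.909], [-0.0, -1.0, -0.0]] 0.08697890733301833
```

```bash
sed -i 's/np.array(c\["rotation"\])@/R.from_quat(c["rotation"]).as_matrix()@/' h.py
python3 - <<'E'
from h import *
T={"pivL":[(336.9,309.7),(239.1,183.9)],"padL":[(348.4,322.9),(214.5,178.0)]}
for n,(a,b) in T.items(): print(n,*tri(a,b))
pr=at_z("top",(396.3,229.9),.136);pl=at_z("top",(239.1,183.9),.136);print("piv z136",pl,pr,np.linalg.norm(pl-pr))
print("padR z.13",at_z("top",(422.9,236.5),.136))
c=(pl+pr)/2;u=(pl-pr)/np.linalg.norm(pl-pr);print("c",c,"u",u,"yaw",np.arctan2(-u[0],u[1]))
yv=np.array([u[0],u[1],0]);xv=np.array([u[1],-u[0],0])
for n,p in dict(vial=(189,180.4),tray=(176.8,235.9),tape=(205.4,286.5),gel=(479.5,234.5),cart=(485.1,186.5),log=(461,286.9)).items():
    w=at_z("top",p,0);print(n,w.round(3),"box xy",((w-c)@xv).round(3),((w-c)@yv).round(3))
E
python3 -c "
import cv2,numpy as np
t=cv2.imread('pics/top0.png');s=cv2.imread('pics/scene0.png')
cv2.imwrite('pics/a.png',cv2.resize(t[100:350,120:540],(800,476)))"
```

```text
pivL [0.56169861 0.21945801 0.12479911] [np.float64(0.2), np.float64(0.2)]
padL [0.57347721 0.27145034 0.13683859] [np.float64(2.2), np.float64(2.2)]
piv z136 [0.55862184 0.21757792 0.136     ] [ 0.45437122 -0.13326377  0.136     ] 0.36600284289335233
padR z.13 [ 0.43970311 -0.19144735  0.136     ]
c [0.50649653 0.04215708 0.136     ] u [0.28483554 0.9585764  0.        ] yaw -0.2888348540538554
vial [0.603 0.369 0.   ] box xy -0.001 0.341
tray [0.461 0.393 0.   ] box xy -0.144 0.323
tape [0.336 0.317 0.   ] box xy -0.242 0.215
gel [ 0.465 -0.357  0.   ] box xy 0.074 -0.394
cart [ 0.587 -0.376  0.   ] box xy 0.197 -0.378
log [ 0.336 -0.306  0.   ] box xy -0.064 -0.382
```

View pics/a.png

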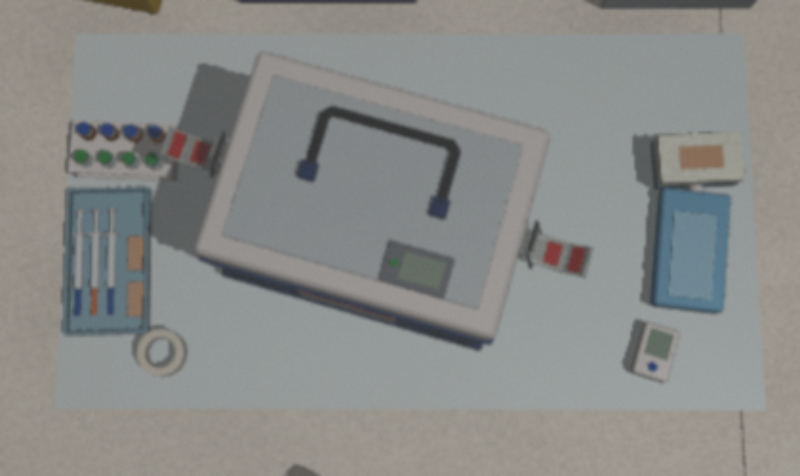

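View pics/scene0.png

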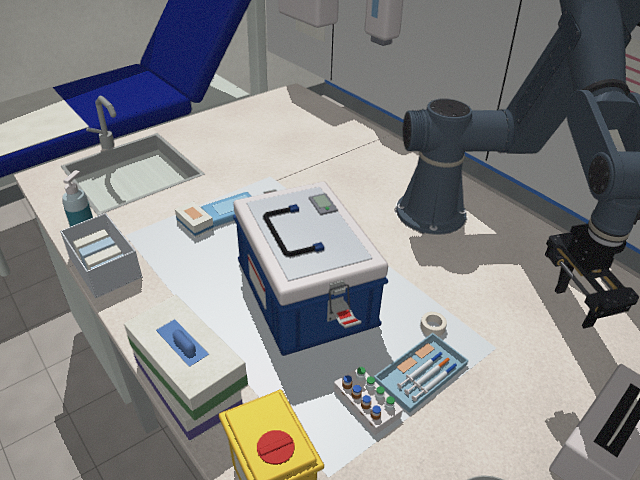

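The pictures show the box yawed by about −16.5°, with both levers sticking out nearly level. In the scene view the left lever is at about (347,320). In the top view the pads are at (214,178) and (423,236). The rack and tray on the left are clear of the lever swing.

Next I'll plan in the box frame. The fingers stay shut, with tool z along the end wall, and the tool tilts outward as the lever closes.

```bash
cat >> h.py <<'E'
yv=np.array([.28484,.95858,0]);xv=np.array([.95858,-.28484,0]);zv=np.array([0,0,1.]);C=np.array([.5065,.0422,0])
def pose(side,th,lift=0,off=0,along=0):
    """TCP pose with the fingertip corner on the pad at lever angle th; side +1 left, -1 right"""
    t=np.clip(np.pi/4*(1-th/(np.pi/2)),0,1)
    out=side*yv
    pad=C+out*(.184+.014*np.cos(th)+.057*np.sin(th))+zv*(.136-.057*np.cos(th)+.014*np.sin(th))
    tn=-np.radians(35)+np.pi/2-th
    n=np.sin(tn)*out+np.cos(tn)*zv
    d=-np.sin(t)*out-np.cos(t)*zv
    Z=xv; X=np.cross(d,Z)
    M=np.c_[X,d,Z]
    s=-np.sign(X@n) # touching corner
    return pad-.0095*s*X*min(1,abs(X@n)*5)+out*off+zv*lift+n*along,M
def row(p,M):
    o=get_obs();R0=R.from_quat(o["tool_rot"])
    a=R0.inv().apply(p-o["position"])*1000;b=np.degrees((R0.inv()*R.from_matrix(M)).as_rotvec())
    return a.round(0).tolist()+b.round(1).tolist()
def st():
    o=get_obs();q=(o["position"]-C);print("t",round(o["time"],2),"box xyz mm",(1000*np.array([q@xv,q@yv,q[2]])).round(1),"F",np.round(o["ft_force"],1),"q",np.round(o["q"],2))
E
python3 - <<'E'
from h import *
st()
for cam,L,Rr in(("top",(214.5,178.),(422.9,236.5)),("scene",(348.4,322.9),None)):
  for s,uv in((1,L),(-1,Rr)):
    if uv is None: continue
    o,d=ray(cam,uv)
    b=[]
    for th in np.arange(1.2,1.8,.1):
        w=C+s*yv*(.184+.014*np.cos(th)+.057*np.sin(th))+zv*(.136-.057*np.cos(th)+.014*np.sin(th))-o
        e=w-d*(d@w);b.append((round(th,1),(1000*np.array([e@xv,e@yv,e[2]])).round(0).tolist()))
    print(cam,s,b)
print(row(*pose(1,1.75,lift=.05)))
E
```

```text
t 1.2 box xyz mm [-385.1  433.9  222.5] F [ 0.2  0.1 -1. ] q [ 0.96  0.53  1.43 -0.    1.18 -0.18]
top 1 [(np.float64(1.2), [1.0, -0.0, 0.0]), (np.float64(1.3), [2.0, 2.0, 1.0]), (np.float64(1.4), [3.0, 3.0, 2.0]), (np.float64(1.5), [4.0, 4.0, 2.0]), (np.float64(1.6), [5.0, 4.0, 2.0]), (np.float64(1.7), [7.0, 4.0, 3.0]), (np.float64(1.8), [8.0, 3.0, 2.0])]
top -1 [(np.float64(1.2), [-4.0, 2.0, -1.0]), (np.float64(1.3), [-3.0, 0.0, -1.0]), (np.float64(1.4), [-2.0, -0.0, -0.0]), (np.float64(1.5), [-1.0, -0.0, -0.0]), (np.float64(1.6), [1.0, 0.0, 0.0]), (np.float64(1.7), [2.0, 1.0, 0.0]), (np.float64(1.8), [3.0, 3.0, 0.0])]
scene 1 [(np.float64(1.2), [0.0, 7.0, -6.0]), (np.float64(1.3), [-1.0, 5.0, -3.0]), (np.float64(1.4), [-2.0, 2.0, -0.0]), (np.float64(1.5), [-4.0, -1.0, 2.0]), (np.float64(1.6), [-5.0, -4.0, 6.0]), (np.float64(1.7), [-6.0, -8.0, 9.0]), (np.float64(1.8), [-7.0, -12.0, 12.0])]
[410.0, 13.0, -149.0, 0.0, 81.9, 0.0]
```

{"method": "drive_tool", "body": {"plan": [[410,13,-149,0,82,0,0],[410,13,-149,0,82,0,0],[410,13,-149,0,82,0,0],[410,13,-149,0,82,0,0],[410,13,-149,0,82,0,0],[410,13,-149,0,82,0,0],[410,13,-149,0,82,0,0],[410,13,-149,0,82,0,0],[410,13,-149,0,82,0,0],[410,13,-149,0,82,0,0]], "newtons": 10}}

```text
time: 2.2
position: [0.5758, 0.2571, 0.2094]
tool_rot: [0.418, -0.568, 0.57, -0.42]
ft_force: [-0.8, -0.5, 0.5]
grip_width: 0.0152
```

Run:
```python
from h import *
st();print(get_obs()["grip_width"])
for a in(1.75,1.5,1.3,1.1,.9): print(a,row(*pose(1,a)),row(*pose(1,1.75,.05)))
```

```text
t 2.2 box xyz mm [  5.2 225.8 209.4] F [-0.8 -0.5  0.5] q [ 0.24  0.55  1.43 -0.    1.16  0.55]
0.015194654292288445
1.75 [-2.0, 49.0, -5.0, -0.2, -0.7, -0.0] [-2.0, -1.0, -5.0, -0.2, -0.7, -0.0]
1.5 [-7.0, 63.0, -6.0, -0.2, -0.7, -2.0] [-2.0, -1.0, -5.0, -0.2, -0.7, -0.0]
1.3 [-7.0, 74.0, -6.0, -0.1, -0.7, -7.8] [-2.0, -1.0, -5.0, -0.2, -0.7, -0.0]
1.1 [-6.0, 85.0, -6.0, -0.1, -0.7, -13.5] [-2.0, -1.0, -5.0, -0.2, -0.7, -0.0]
0.9 [-3.0, 95.0, -6.0, -0.1, -0.8, -19.2] [-2.0, -1.0, -5.0, -0.2, -0.7, -0.0]
```

{"method": "drive_tool", "body": {"plan": [[0,10,0,0,0,0,0],[0,20,0,0,0,0,0],[0,20,0,0,0,0,0]]}}

```text
time: 2.5
position: [0.5689, 0.2616, 0.1872]
tool_rot: [-0.425, 0.567, -0.566, 0.421]
ft_force: [-0.5, 0.3, -0.6]
grip_width: 0.0011
```

Run:
```python
from h import *
st();print(get_obs()["grip_width"])
for a in(1.75,1.5,1.3,1.1,.9,.7,.5): print(a,row(*pose(1,a)))
```

```text
t 2.5 box xyz mm [ -2.7 228.1 187.2] F [-0.5  0.3 -0.6] q [0.25 0.57 1.46 0.   1.12 0.54]
0.001101459524154008
1.75 [-0.0, 27.0, 3.0, 0.3, 0.0, 0.1]
1.5 [-4.0, 41.0, 3.0, 0.3, 0.0, -1.9]
1.3 [-5.0, 52.0, 3.0, 0.3, 0.0, -7.6]
1.1 [-4.0, 62.0, 3.0, 0.3, 0.0, -13.3]
0.9 [-0.0, 72.0, 3.0, 0.3, 0.1, -19.1]
0.7 [4.0, 82.0, 3.0, 0.2, 0.1, -24.8]
0.5 [7.0, 93.0, 3.0, 0.2, 0.1, -30.5]
```

{"method": "drive_tool", "body": {"plan": [[0,15,2,0,0,0,0],[0,27,2,0,0,0,0],[-4,41,2,0,0,-2,0],[-5,47,2,0,0,-5,0],[-5,52,2,0,0,-8,0],[-5,57,2,0,0,-10,0],[-4,62,2,0,0,-13,0],[-2,67,2,0,0,-16,0],[0,72,2,0,0,-19,0],[0,72,2,0,0,-19,0]]}}

```text
time: 3.5
position: [0.5729, 0.2615, 0.116]
tool_rot: [0.511, -0.489, 0.629, -0.323]
ft_force: [0.5, -0.2, 1.4]
grip_width: 0.0005
```

Run:
```python
from h import *
st()
for a in(.9,.7,.5,.35,.2,.1,0): print(a,row(*pose(1,a)))
im=camera("scene");cv2.imwrite("pics/b.png",cv2.resize(im[220:400,230:470],(800,600)))
```

```text
t 3.5 box xyz mm [  1.2 229.1 116. ] F [ 0.5 -0.2  1.4] q [ 0.38  0.77  1.32 -0.27  1.27  0.77]
0.9 [0.0, 1.0, -1.0, 0.1, 0.0, -0.1]
0.7 [1.0, 12.0, -1.0, 0.1, 0.0, -5.9]
0.5 [1.0, 23.0, -1.0, 0.1, 0.0, -11.6]
0.35 [2.0, 31.0, -1.0, 0.1, 0.0, -15.9]
0.2 [5.0, 39.0, -1.0, 0.1, 0.0, -20.2]
0.1 [7.0, 44.0, -1.0, 0.1, 0.0, -23.0]
0 [10.0, 49.0, -1.0, 0.1, 0.0, -25.9]
```

View pics/b.png

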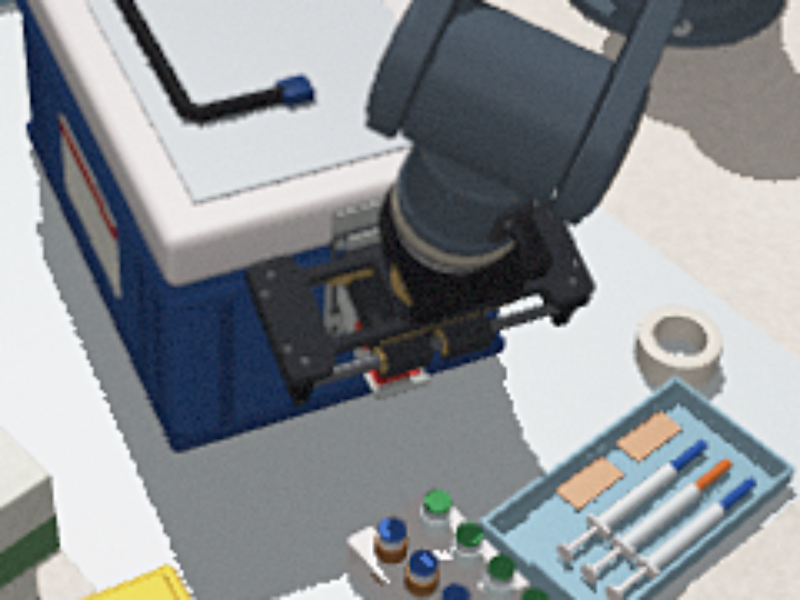

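The picture shows the shut fingertips on the left lever, with its red tab just below them at about (398,382). The gripper is clear of the lid. I'll carry on along the arc.

{"method": "drive_tool", "body": {"plan": [[0,6,0,0,0,-3,0],[1,12,0,0,0,-6,0],[1,17,0,0,0,-9,0],[1,23,0,0,0,-12,0],[2,27,0,0,0,-14,0],[2,31,0,0,0,-16,0],[2,31,0,0,0,-16,0]]}}

```text
time: 4.25
position: [0.5698, 0.2488, 0.0887]
tool_rot: [0.574, -0.413, 0.668, -0.232]
ft_force: [0.8, -1.5, 1.4]
grip_width: 0.0002
```

Run:
```python
from h import *
st()
for a in(.35,.2,.1,.05,0): print(a,row(*pose(1,a)))
```

```text
t 4.25 box xyz mm [  1.8 216.1  88.7] F [ 0.8 -1.5  1.4] q [ 0.44  0.9   1.21 -0.44  1.48  0.88]
0.35 [-1.0, 1.0, -2.0, 0.1, -0.1, 0.1]
0.2 [-1.0, 9.0, -2.0, 0.1, -0.1, -4.2]
0.1 [-0.0, 14.0, -2.0, 0.1, -0.1, -7.1]
0.05 [0.0, 17.0, -2.0, 0.1, -0.1, -8.5]
0 [1.0, 20.0, -2.0, 0.1, -0.1, -9.9]
```

{"method": "drive_tool", "body": {"plan": [[-1,5,-1,0,0,-2,0],[-1,9,-1,0,0,-4,0],[0,12,-1,0,0,-6,0],[0,14,-1,0,0,-7,0],[0,14,-1,0,0,-7,0]]}}

```text
time: 4.75
position: [0.5657, 0.242, 0.0759]
tool_rot: [0.598, -0.378, 0.68, -0.19]
ft_force: [0.2, -0.1, -0.3]
grip_width: 0.0008
```

Run:
```python
from h import *
st()
for a in(.1,.05,0): print(a,row(*pose(1,a)))
im=camera("scene");cv2.imwrite("pics/c.png",cv2.resize(im[260:380,280:440],(800,600)))
```

```text
t 4.75 box xyz mm [-1.000e-01  2.084e+02  7.590e+01] F [ 0.2 -0.1 -0.3] q [ 0.47  0.97  1.17 -0.51  1.57  0.91]
0.1 [1.0, -0.0, 0.0, 0.2, -0.0, -0.1]
0.05 [1.0, 2.0, 0.0, 0.2, -0.0, -1.5]
0 [2.0, 5.0, 0.0, 0.2, -0.0, -3.0]
```

View pics/c.png

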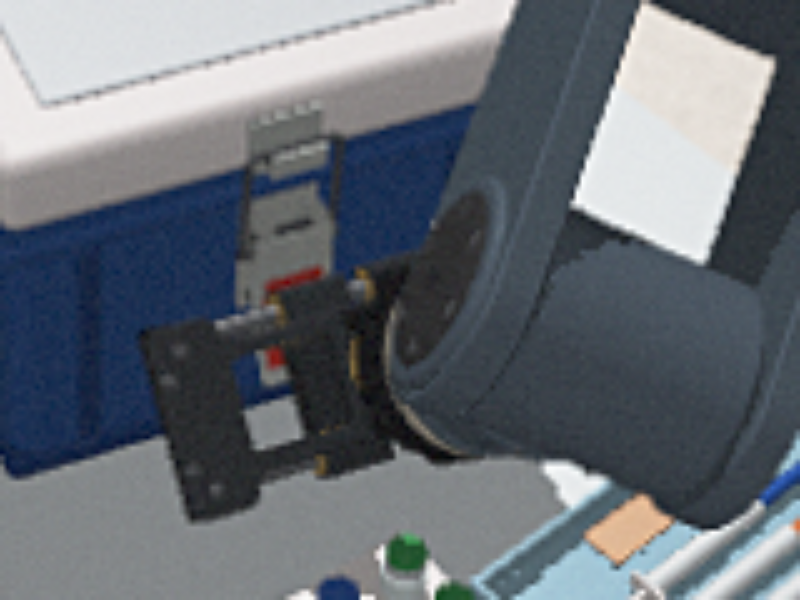

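The left lever now lies flat on the wall at about (285,260) in the crop, and the contact force has dropped to zero, so it has snapped shut. I'll back off and move over to the right end.

Run:
```python
from h import *
print(row(*pose(1,.5,.03,.05)))
print(row(*pose(1,.9,.06,.05)));print(row(*pose(1,1.6,.15,.03)))
```

```text
[-14.0, -77.0, -0.0, 0.1, -0.1, 11.3]
[14.0, -120.0, -0.0, 0.1, -0.1, 22.8]
[112.0, -203.0, -1.0, 0.1, -0.1, 42.0]
```

{"method": "drive_tool", "body": {"plan": [[-5,-25,0,0,0,0,0],[-14,-50,0,0,0,5,0],[-14,-77,0,0,0,11,0],[0,-100,0,0,0,17,0],[14,-120,0,0,0,23,0],[40,-150,0,0,0,30,0],[80,-180,0,0,0,38,0],[112,-203,0,0,0,42,0],[112,-203,0,0,0,42,0],[112,-203,0,0,0,42,0]]}}

```text
time: 5.8
position: [0.5819, 0.2915, 0.3052]
tool_rot: [0.421, -0.567, 0.568, -0.423]
ft_force: [-0.9, 0.5, 0.1]
grip_width: 0.0006
```

Run:
```python
from h import *
st()
print(row(*pose(-1,1.75,.14)))
print(row(*pose(-1,1.75,.03)))
for c in("scene","top"):
    im=camera(c);cv2.imwrite(f"pics/{c}1.png",im)
for n in["catch_left_pad","catch_left_pivot","catch_right_pivot","catch_right_pad"]:
    print(n,[[(np.round(m["location"],1).tolist(),round(m["conf"],2)) for m in mark_of(c,n)[:2]] for c in("scene","top")])
```

```text
t 5.8 box xyz mm [  1.2 260.5 305.2] F [-0.9  0.5  0.1] q [ 0.29  0.49  1.26 -0.    1.39  0.59]
[489.0, 4.0, 1.0, -0.2, -0.2, -0.1]
[489.0, 114.0, 0.0, -0.2, -0.2, -0.1]
catch_left_pad [[([338.4, 324.8], 0.63)], []]
catch_left_pivot [[([337.1, 306.1], 0.67), ([368.2, 402.5], 0.33)], [([239.9, 185.2], 0.86), ([181.3, 238.3], 0.7)]]
catch_right_pivot [[], [([397.7, 227.4], 0.88)]]
catch_right_pad [[], [([421.5, 236.2], 0.72)]]
```

{"method": "drive_tool", "body": {"plan": [[489,4,0,0,0,0,0],[489,4,0,0,0,0,0],[489,4,0,0,0,0,0],[489,4,0,0,0,0,0],[489,4,0,0,0,0,0],[489,4,0,0,0,0,0],[489,4,0,0,0,0,0],[489,4,0,0,0,0,0],[489,4,0,0,0,0,0],[489,4,0,0,0,0,0]]}}

```text
time: 7.3
position: [0.4404, -0.1787, 0.2995]
tool_rot: [0.422, -0.567, 0.568, -0.422]
ft_force: [0.6, -0.4, -0.6]
grip_width: 0.0006
```

{"method": "drive_tool", "body": {"plan": [[0,20,0,0,0,0,0],[0,50,0,0,0,0,0],[0,80,0,0,0,0,0],[0,100,0,0,0,0,0],[0,100,0,0,0,0,0],[0,100,0,0,0,0,0]]}}

```text
time: 7.9
position: [0.4415, -0.1763, 0.1995]
tool_rot: [-0.422, 0.567, -0.567, 0.422]
ft_force: [-0.6, 0.0, -0.4]
grip_width: 0.0004
```

Run:
```python
from h import *
st()
for a in(1.75,1.5,1.3,1.1,.9,.7,.5): print(a,row(*pose(-1,a)))
```

```text
t 7.9 box xyz mm [  -0.  -228.   199.5] F [-0.6  0.  -0.4] q [-0.62  0.36  1.82 -0.    0.96 -0.32]
1.75 [0.0, 40.0, 0.0, 0.0, -0.1, -0.0]
1.5 [4.0, 53.0, 0.0, 0.0, -0.1, 2.0]
1.3 [5.0, 64.0, 0.0, -0.0, -0.1, 7.8]
1.1 [4.0, 75.0, 0.0, -0.0, -0.1, 13.5]
0.9 [0.0, 85.0, 0.0, -0.0, -0.1, 19.2]
0.7 [-4.0, 95.0, 0.0, -0.0, -0.1, 24.9]
0.5 [-7.0, 105.0, 0.0, -0.0, -0.1, 30.7]
```

{"method": "drive_tool", "body": {"plan": [[0,20,0,0,0,0,0],[0,40,0,0,0,0,0],[4,53,0,0,0,2,0],[5,59,0,0,0,5,0],[5,64,0,0,0,8,0],[5,70,0,0,0,11,0],[4,75,0,0,0,14,0],[2,80,0,0,0,16,0],[0,85,0,0,0,19,0],[0,85,0,0,0,19,0]]}}

```text
time: 8.9
position: [0.4425, -0.1778, 0.1152]
tool_rot: [-0.322, 0.629, -0.491, 0.51]
ft_force: [1.7, 0.7, 0.6]
grip_width: 0.0007
```

Run:
```python
from h import *
st()
for a in(.9,.7,.5,.35,.2,.1): print(a,row(*pose(-1,a)))
im=camera("top");cv2.imwrite("pics/d.png",cv2.resize(im[150:300,360:520],(640,600)))
```

```text
t 8.9 box xyz mm [   1.3 -229.1  115.2] F [1.7 0.7 0.6] q [-0.81  0.56  1.87  0.37  0.92 -0.77]
0.9 [-0.0, 1.0, -1.0, -0.2, -0.2, 0.2]
0.7 [-2.0, 11.0, -1.0, -0.2, -0.2, 5.9]
0.5 [-1.0, 22.0, -1.0, -0.3, -0.2, 11.7]
0.35 [-3.0, 30.0, -1.0, -0.3, -0.2, 16.0]
0.2 [-5.0, 38.0, -1.0, -0.3, -0.1, 20.3]
0.1 [-7.0, 43.0, -2.0, -0.3, -0.1, 23.1]
```

View pics/d.png

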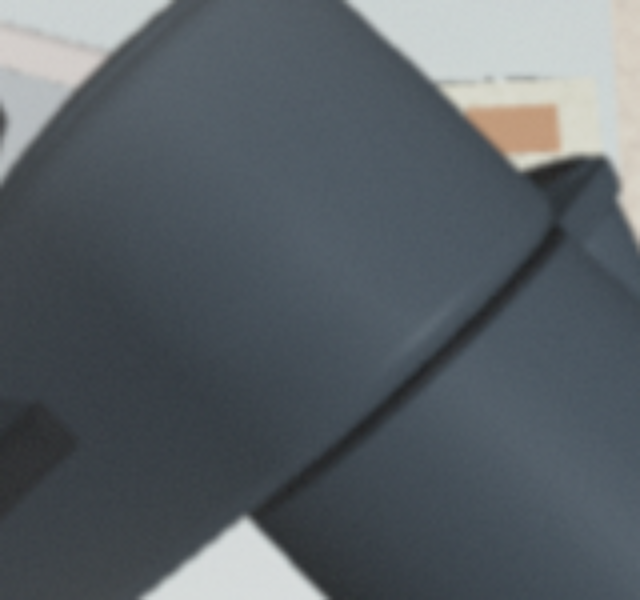

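The arm hides the lever in this picture. The poses mirror the left end, so I'll go on and use the force reading as the check.

{"method": "drive_tool", "body": {"plan": [[-1,6,0,0,0,3,0],[-2,11,0,0,0,6,0],[-1,17,0,0,0,9,0],[-1,22,0,0,0,12,0],[-2,26,0,0,0,14,0],[-3,30,0,0,0,16,0],[-3,30,0,0,0,16,0]]}}

```text
time: 9.65
position: [0.4454, -0.1645, 0.0872]
tool_rot: [-0.232, 0.668, -0.414, 0.573]
ft_force: [0.4, -1.2, 3.4]
grip_width: 0.0007
```

Run:
```python
from h import *
st()
for a in(.35,.2,.1,.05,0): print(a,row(*pose(-1,a)))
```

```text
t 9.65 box xyz mm [   0.3 -215.6   87.2] F [ 0.4 -1.2  3.4] q [-0.92  0.7   1.85  0.56  1.06 -1.02]
0.35 [1.0, -1.0, -0.0, -0.1, -0.1, -0.0]
0.2 [1.0, 8.0, -0.0, -0.1, -0.1, 4.3]
0.1 [-0.0, 13.0, -0.0, -0.1, -0.1, 7.1]
0.05 [-1.0, 16.0, -0.0, -0.1, -0.1, 8.6]
0 [-2.0, 18.0, -0.0, -0.1, -0.1, 10.0]
```

{"method": "drive_tool", "body": {"plan": [[1,4,0,0,0,2,0],[1,8,0,0,0,4,0],[0,11,0,0,0,6,0],[0,13,0,0,0,7,0],[-1,15,0,0,0,8,0],[-1,15,0,0,0,8,0]]}}

```text
time: 10.25
position: [0.4473, -0.155, 0.0745]
tool_rot: [-0.185, 0.683, -0.373, 0.6]
ft_force: [0.3, 0.1, 0.5]
grip_width: 0.0005
```

Run:
```python
from h import *
st()
for a in(.1,.05,0): print(a,row(*pose(-1,a)))
print(row(*pose(-1,.5,.03,.05)))
print(row(*pose(-1,.9,.06,.05)));print(row(*pose(-1,1.6,.15,.03)))
```

```text
t 10.25 box xyz mm [  -0.6 -205.9   74.5] F [0.3 0.1 0.5] q [-0.95  0.78  1.83  0.63  1.14 -1.11]
0.1 [0.0, -3.0, 1.0, -0.1, -0.1, -0.9]
0.05 [-0.0, -0.0, 1.0, -0.1, -0.1, 0.5]
0 [-1.0, 2.0, 1.0, -0.1, -0.1, 2.0]
[13.0, -81.0, 1.0, -0.0, -0.2, -12.4]
[-15.0, -123.0, 1.0, -0.0, -0.2, -23.8]
[-115.0, -204.0, 0.0, 0.0, -0.2, -43.0]
```

{"method": "drive_tool", "body": {"plan": [[5,-25,0,0,0,0,0],[13,-50,0,0,0,-6,0],[13,-81,0,0,0,-12,0],[0,-102,0,0,0,-18,0],[-15,-123,0,0,0,-24,0],[-40,-150,0,0,0,-31,0],[-80,-180,0,0,0,-39,0],[-115,-204,0,0,0,-43,0],[-115,-204,0,0,0,-43,0],[-115,-204,0,0,0,-43,0]]}}

```text
time: 11.25
position: [0.432, -0.2069, 0.3038]
tool_rot: [0.422, -0.566, 0.568, -0.423]
ft_force: [-0.1, -0.1, -1.3]
grip_width: 0.0
```

{"method": "drive_tool", "body": {"plan": [[-50,0,0,0,0,0,0],[-100,0,0,0,0,0,0],[-150,0,0,0,0,0,0],[-200,0,0,0,0,0,0],[-250,0,0,0,0,0,0],[-300,0,0,0,0,0,0],[-350,0,0,0,0,0,0],[-400,0,0,0,0,0,0],[-450,0,0,0,0,0,0],[-450,0,0,0,0,0,0]]}}

```text
time: 12.25
position: [0.5612, 0.2276, 0.2993]
tool_rot: [-0.424, 0.568, -0.565, 0.423]
ft_force: [0.3, -1.5, -0.4]
grip_width: 0.0007
```

Run:
```python
from h import *
st()
a=camera("top");b=camera("scene");cv2.imwrite("pics/top2.png",a)
cv2.imwrite("pics/e.png",np.hstack([cv2.resize(a[150:310,370:530],(480,480)),cv2.resize(b[270:370,270:370],(300,480))]))
for n in["catch_right_pivot","catch_right_pad","gel_pack","plaster_carton","logger","tape_roll"]:
    print(n,[[(np.round(m["location"],1).tolist(),round(m["conf"],2)) for m in mark_of(c,n)[:2]] for c in("top",)])
```

```text
t 12.25 box xyz mm [ -0.4 193.3 299.3] F [ 0.3 -1.5 -0.4] q [0.2  0.43 1.39 0.   1.33 0.49]
catch_right_pivot [[([398.7, 227.2], 0.68)]]
catch_right_pad [[([398.7, 235.8], 0.59)]]
gel_pack [[([482.1, 236.5], 0.87)]]
plaster_carton [[([483.0, 187.5], 0.9)]]
logger [[([464.0, 285.7], 0.8)]]
tape_roll [[([238.3, 184.4], 0.17)]]
```

View pics/e.png

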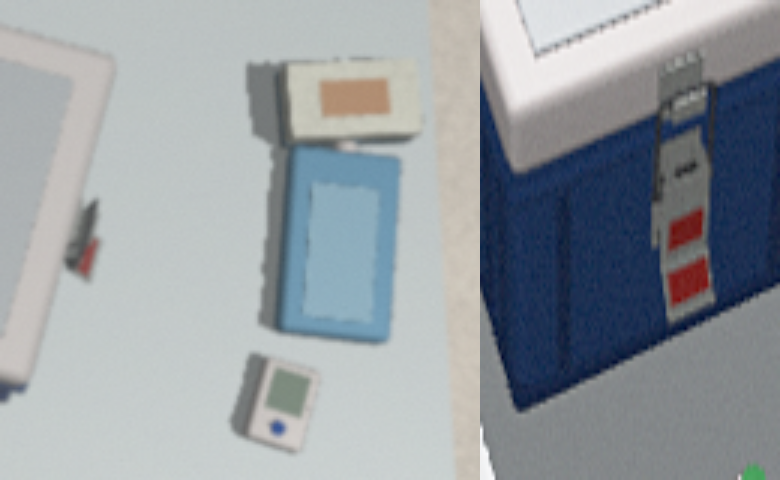

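Both levers hang flat. On the left, both red pads lie against the wall, at about (687,255) in the crop. On the right, the lever is tucked under the lid edge at about (88,250) in the crop. The items off the right end haven't moved, and the hand is about 80 mm above everything. I'm handing in.

```bash
python3 -c "
from rig import *
print(hand_in())"
```

```text
the job is handed in; nothing more can be done
None
```

I closed both catches, left then right, by pushing each lever along its arc with the shut fingertips. I then raised the hand clear and handed the job in at about 12.3 s.

- **Levers:** the final pictures show both hanging flat against the box. The wrist force fell to about zero at the end of each push, which fits them having snapped shut. I had no direct reading of either lever angle.
- **Forces:** wrist force was under 4 N at every reading, though I only read it between moves.
- **Box:** the camera pixels I found for its pivots changed by no more than about 3 px (roughly 6 mm), which is within the networks' scatter.
- **Other things:** the gel pack, carton and logger also stayed within about 3 px. I did not measure the vial rack, syringe tray or tape roll again. The last tape roll search returned only a low-confidence false match, and no contact with any of the three showed in the force readings.
- **Hidden view:** the arm blocked the top camera while I pushed the right lever, so I checked that lever only after backing away.

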